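# Lock the punching strip into its holder

### The job

Fit the wooden punching strip into the low holder fixed on the bench: angle it so that its tongue goes down into the holder's groove, push the tongue gently home until you feel the stop, then lower the strip flat so that the holder's cross ridge locks into the channel under it, lying level and flush. Do not force it, and leave the spool and the beeswax where they are.

Things in the scene. Friction and masses are not known exactly. Their poses are not given: they have to be found in the camera images.
- strip: Loose plain wooden punching strip: a block 150 mm long (x), 60 wide (y), 18 thick (z), 0.13 to 0.25 kg, at first flat on the bench, right way up, tongue end away from the robot. Origin: middle of the block's underside. At the +x end a tongue sticks out 27 mm (48 mm wide, 6 thick, 6 to 12 mm above the underside). The long sides are free to grip across the 60 mm width.
- tongue_tip (a point): Middle of the end face of the strip's tongue (102 mm along +x and 9 mm above the strip's origin); axes as the strip's.
- channel (a point): Middle of the mouth of the channel across the strip's underside (27 mm along +x from the strip's origin): 9 mm wide along x, 8 mm deep, running the full 60 mm width.
- holder: Wooden holder fixed on the bench, 36 mm high. Origin on the bench under its middle; +x points to the groove end, away from the robot but for the yaw. Base plate x -104 to 122 mm, 94 wide, 8 thick. On it a bed, x -95 to 50 mm, 40 wide, top at z = 18 mm, on which the strip comes to lie, overhanging 10 mm each side; then a gap 30 mm long; then the grooved rail.
- groove (a point): Middle of the groove's mouth, on the bed's level (x 80, y 0, z 18 mm in the holder; its axes). Opening 54 mm wide and 13.5 mm high, open to -x, in a rail 42 mm long, 94 wide, top 36 mm over the bench (flush with the seated strip). A strip tilted about 0.16 rad, tongue end down, goes in freely; it cannot be slid in flat, as the ridge on the bed is higher than the play.
- bed (a point): Middle of the bed's top (x 0, z 18 mm in the holder). Across the bed stands a steel ridge, 6 mm wide, 5 high, 40 long. A stop hidden in the groove and this ridge are one rigid piece, ridge middle 75 mm in front of the stop face. Its setting differs each time and is not measured: stop 6 to 26 mm deep in the groove, ridge x 11 to 31 mm in the holder. It must be felt.
- lip (a point): Middle of the upper front edge of the rail (x 80, z 36 mm in the holder). With the tongue against the stop, the ridge stands mid-way in the channel, 1.5 mm free each side, and the strip lies flat on the bed; a gap of 1 to 21 mm then stays between block and rail. If not home, it lies tilted on the ridge. All is stiff: over 25 N between strip and holder is too much.
- spool: Wooden spool of orange thread, about 65 x 54 x 44 mm, a bystander on the bench; origin at its underside.
- wax: Block of beeswax 38 x 55 x 22 mm, a bystander; origin at its underside.
Not all that is in view belongs to the job. Leave any green look-alike of the holder alone.

How it is judged:
By the outcome, as a careful person would: the job done as asked, in the order asked, and still so for the second after the job is handed in, with the robot touching nothing.
It also fails if it takes over 38 s, if anything falls off the work surface, if the arm or the gripper's body presses on something with over 40 N, if the wrist force passes 120 N, or if a joint passes its speed limit or range.

### The arm

A 6-joint arm with a two-finger parallel gripper is mounted at the origin on a cart in front of the work surface, level with it; the furniture and walls round the work are solid. World frame = base frame: x ahead of the robot, y to its left, z up, the work surface at z = 0. Lengths are in m, angles in rad, forces in N, time in s.
With the tool pointing down it reaches from about 0.325 to 0.9 m from the base axis. Payload 6.1 kg.
Tool frame: the origin (TCP) lies between the finger pads; the fingertips stand 14 mm ahead of it and the grasp point (between the pads) lies 5 mm behind it (finger_overhang is the distance from the TCP to the fingertips, in m); z points along the fingers, y is the line along which they close (so a half turn about z gives the same grasp; the last joint's range is limited). The gripper opens to 85 mm and grips with 20 to 120 N. Pads are 22 mm wide; open, the fingers measure 114 mm over their backs; the gripper's body (76 mm by 85 mm) begins 54 mm behind the grasp point. The pads swing forward as they close: fully open they stand 13 mm farther back than shut.
Start: joints at [0.99, 0.22, 1.526, -0, 1.395, -0.126], TCP at [0.275, 0.561, 0.245] pointing down, gripper open.
Joint ranges: [-2.98, 2.98], [-0.91, 2.08], [0.09, 2.57], [-1.24, 4.39], [0.2, 2.65], [-2.68, 2.68]. Speed limits (rad/s): [2.57, 2.57, 3.01, 3.14, 3.14, 3.14].

### API

Orientations are given as a rotation vector (axis times angle).
In Python, from plant import observe, read_camera, camera_model, hand_in, silhouettes, mark_of, finger_overhang gives the robot as it stands.
- The arm moves only by the tool play_rows, never from a script. Its argument "targets" is one flat list of numbers, 6 for each row, row after row: the shift along the tool's x, y, z in mm, then the turn, a rotation vector about the tool's x, y, z in degrees. A call has 1 to 20 rows; each row shifts and turns the commanded pose from where the row before left it, along the tool's axes as they then stand; what a row does not reach is not made up. A row lasts 1/8 s, in which the tool goes at most 62.5 mm and 10.7 degrees, less where a joint would pass 70% of its speed; a pose out of reach is approached as far as the arm can. A call with a gripper value outside its range is refused whole. "fingers" is the finger opening in mm, from 0 to 85.4, set as the call begins (left out, the last holds). The fingers move at their own pace and stop on an object; "newtons" is the grip in N (left out, the last holds). Time passes only in rows, so rows that do not move let the fingers close. It gives the time, the measured TCP pose, the force, the opening and the grip force at its end, in the units of the state.
- observe(): the state, without advancing time (a new reading comes with each control period).
- read_camera(name): name is "scene" or "top" or "wrist"; returns the picture (400x640x3 uint8, blue, green, red); there is no depth.
- camera_model(name): a dict with "intrinsics" (3x3 intrinsics, pixels), "pose" (4x4, takes a point from camera to world coordinates). Camera axes: x right, y down, z forward; pixel columns grow to the right and rows downward; lengths in m; the calibration is good to about 2 mm. A picture is of the moment at which its call begins: read the wrist's pose just before it. camera_model takes no time and is no camera call; for the wrist camera it gives the pose at the moment of the call.
- hand_in(): hands the job in; it is judged then, once.
Trained networks look in the newest picture that a camera, given by its name, has taken for a name from the list of things; names that differ only in an ending like _2 or _b are one class to them, and where a whole thing is asked for, a point or a joint stands for the part that bears it (a point fixed in the world has none). Each returns a list of dicts, best first, with "score" (0 to 1); they miss things now and then, are a little off and sometimes report something else, mostly with a low value. They report only what shows in the picture. A call takes as long as a camera call. They do not tell look-alikes from the thing itself.
- silhouettes(camera, name): "pixels" (400x640 bool, what is visible of it) and "box" ([left, top, right, bottom] in pixels, round what is visible of it).
- mark_of(camera, name): "position" ([row, column] in pixels: a listed point, or the origin of a listed thing).
The state is a dict: "t": time; "joint_positions": joint angles; "dq": joint speeds; "tau": joint torques, N m; "ee_pos": TCP position; "ee_rot": TCP orientation; "force": force on the tool from outside, world axes, zero at the start; "torque": the same for the moment, N m; "finger_gap": finger opening in m; "grasp_force": force on a finger pad.
Only numpy, scipy, OpenCV 4.12 (cv2) and the standard library are available. Lean on these libraries where they do the work, as an engineer would, in place of code of your own. Each camera call takes 0.05 s, during which the arm holds its last target. There are 200 camera calls.

## Working session

There is one attempt and no reset: what is moved stays moved. The work goes in short steps, Python scripts to look and compute and a tool call to move; the robot and the scene stay as the last step left them, time stands still between calls to the robot, and variables do not carry over. Pictures are saved under pics/ and viewed, at most 10 in all, crops included, and the job is handed in when it is done.

Besides the shell and the picture viewer there is one more tool, called after ">>>" as a command line: name --argument value ..., lists and objects as JSON in quotes. play_rows: Moves the arm, as the interface text tells. Its arguments: {"type":"object","properties":{"targets":{"type":"array","items":{"type":"number"}},"fingers":{"type":"number"},"newtons":{"type":"number"}},"required":["targets"]}

```bash
mkdir -p pics; cat > h.py <<'E'
import numpy as np, cv2
from scipy.spatial.transform import Rotation as R
from plant import *
def ray(cam,rc,z):
    m=camera_model(cam);K=np.array(m["intrinsics"]);P=np.array(m["pose"])
    d=P[:3,:3]@np.linalg.solve(K,[rc[1],rc[0],1.]);o=P[:3,3]
    return o+d*(z-o[2])/d[2]
def proj(cam,p):
    m=camera_model(cam);K=np.array(m["intrinsics"]);P=np.array(m["pose"])
    c=P[:3,:3].T@(np.asarray(p)-P[:3,3]);u=K@c;return u[:2]/u[2]
E
python3 - <<'E'
from h import *
s=observe();print(s)
for c in ["top","scene"]:
    im=read_camera(c);cv2.imwrite(f"pics/{c}0.png",im)
    for n,z in [("strip",0),("tongue_tip",.009),("channel",0),("holder",0),("groove",.018),("bed",.018),("lip",.036),("spool",0),("wax",0)]:
        for d in mark_of(c,n)[:3]:
            print(c,n,round(d["score"],2),np.round(d["position"]),np.round(ray(c,d["position"],z),3))
E
```

```text
{'t': 0.0, 'joint_positions': array([ 9.89915197e-01,  2.21226034e-01,  1.52762384e+00,  3.25186353e-05,
        1.39470637e+00, -1.26130686e-01]), 'dq': array([-0.00076812, -0.0020777 , -0.00013773,  0.00026839, -0.00118166,
       -0.00014506]), 'tau': array([-1.69079642e-03, -4.96904790e+01, -3.89386189e+01, -5.20904669e-04,
        1.13616296e-02, -1.51895051e-05]), 'ee_pos': array([0.2742121 , 0.56098385, 0.24419254]), 'ee_rot': array([-7.08029681e-01, -3.06003771e+00,  2.87560892e-03]), 'force': array([ 0.4133578 , -0.80739216,  0.22786394]), 'torque': array([-0.02761621,  0.01114331, -0.0103454 ]), 'grasp_force': 0.0, 'finger_gap': 0.08565882479022222}
top strip 0.8 [229. 403.] [ 0.457 -0.412  0.   ]
top strip 0.31 [219. 316.] [ 0.495 -0.161  0.   ]
top strip 0.28 [193. 313.] [ 0.575 -0.156  0.   ]
top tongue_tip 0.97 [194. 398.] [ 0.558 -0.406  0.009]
top channel 0.76 [221. 401.] [ 0.481 -0.409  0.   ]
top holder 0.67 [218. 313.] [ 0.498 -0.154  0.   ]
top groove 0.71 [192. 313.] [ 0.573 -0.157  0.018]
top bed 0.96 [219. 317.] [ 0.491 -0.164  0.018]
top bed 0.67 [152. 309.] [
[... 178 characters left out ...]
25 [220. 401.] [ 0.485 -0.407  0.   ]
scene strip 0.96 [304. 360.] [ 0.45  -0.415  0.   ]
scene tongue_tip 0.8 [274. 385.] [ 0.55  -0.402  0.009]
scene channel 0.97 [291. 370.] [ 0.492 -0.408 -0.   ]
scene holder 0.59 [136. 309.] [0.777 0.1   0.   ]
scene holder 0.56 [230. 299.] [ 0.498 -0.161  0.   ]
scene groove 0.66 [207. 318.] [ 0.576 -0.148  0.018]
scene groove 0.6 [119. 328.] [0.862 0.107 0.018]
scene bed 0.83 [132. 310.] [0.775 0.096 0.018]
scene bed 0.65 [228. 298.] [ 0.489 -0.164  0.018]
scene lip 0.64 [113. 324.] [0.859 0.124 0.036]
scene lip 0.63 [204. 320.] [ 0.573 -0.155  0.036]
scene spool 0.69 [189. 350.] [ 0.701 -0.146  0.   ]
scene wax 0.63 [309. 296.] [ 0.336 -0.327  0.   ]
```

View pics/top0.png

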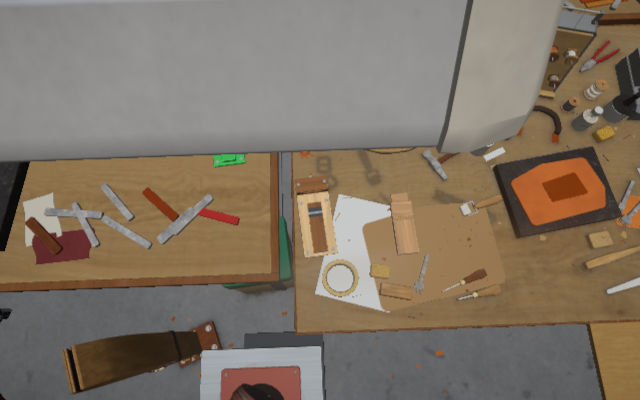

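View pics/scene0.png

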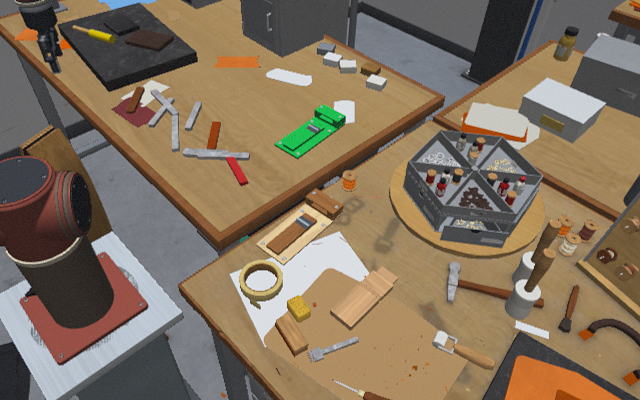

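Candidates for the strip are the tongued block at scene (360,300) and a plain short block at (290,333), which has no tongue. For the holder they are the wooden one at scene (295,230) and the green look-alike at (310,132). I choose the tongued block and the wooden holder. Next I'll check both in a close crop and plan the first move.

```bash
cat >> h.py <<'E'
def tool(p,yaw,pitch=0):
    # tool y along -(strip y) ; x along strip -? : Rz(yaw) @ tilt(tongue down=+pitch about y) @ base (x->x, y->-y, z->-z)
    return np.array(p),R.from_euler('z',yaw)*R.from_euler('y',pitch)*R.from_euler('x',np.pi)
def plan(p0,R0,p1,R1,n):
    rel=(R0.inv()*R1).as_rotvec();st=R.from_rotvec(rel/n);r=R0;out=[]
    for i in range(n):
        out.append(np.r_[r.inv().apply((p1-p0)/n*1000),np.degrees(rel/n)]);r=r*st
    return np.round(out,1)
E
python3 - <<'E'
from h import *
s=observe();p0=s["ee_pos"];R0=R.from_rotvec(s["ee_rot"])
m=camera_model("wrist");P=np.array(m["pose"]);print(m["intrinsics"]);T=np.eye(4);T[:3,:3]=R0.as_matrix();T[:3,3]=p0
print(np.round(np.linalg.inv(T)@P,3)); print(finger_overhang)
im=cv2.imread("pics/scene0.png")[170:350,210:450];cv2.imwrite("pics/crop.png",cv2.resize(im,None,fx=3.2,fy=3.2,interpolation=cv2.INTER_CUBIC))
p1,R1=tool([.42,-.29,.32],np.radians(5))
print(np.degrees((R0.inv()*R1).as_rotvec()),plan(p0,R0,p1,R1,20).tolist())
R1b=R1*R.from_euler('z',np.pi);print(np.degrees((R0.inv()*R1b).as_rotvec()))
E
```

```text
[[296.02100959   0.         322.04569957]
 [  0.         296.02100959 198.41492809]
 [  0.           0.           1.        ]]
[[-0.001 -0.948 -0.318  0.082]
 [ 1.    -0.001 -0.001  0.001]
 [ 0.    -0.318  0.948 -0.129]
 [ 0.     0.     0.     1.   ]]
0.014
[-3.21509376e-04  8.16390611e-04  1.48942107e+02] [[-25.2, -35.1, -3.7, -0.0, 0.0, 7.4], [-29.6, -31.5, -3.7, -0.0, 0.0, 7.4], [-33.4, -27.4, -3.7, -0.0, 0.0, 7.4], [-36.7, -22.8, -3.7, -0.0, 0.0, 7.4], [-39.3, -17.9, -3.7, -0.0, 0.0, 7.4], [-41.3, -12.6, -3.7, -0.0, 0.0, 7.4], [-42.6, -7.2, -3.7, -0.0, 0.0, 7.4], [-43.2, -1.6, -3.7, -0.0, 0.0, 7.4], [-43.0, 4.0, -3.7, -0.0, 0.0, 7.4], [-42.1, 9.6, -3.7, -0.0, 0.0, 7.4], [-40.5, 14.9, -3.7, -0.0, 0.0, 7.4], [-38.3, 20.1, -3.7, -0.0, 0.0, 7.4], [-35.3, 24.8, -3.7, -0.0, 0.0, 7.4], [-31.8, 29.2, -3.7, -0.0, 0.0, 7.4], [-27.8, 33.1, -3.7, -0.0, 0.0, 7.4], [-23.2, 36.4, -3.7, -0.0, 0.0, 7.4], [-18.3, 39.1, -3.7, -0.0, 0.0, 7.4], [-13.1, 41.2, -3.7, -0.0, 0.0, 7.4], [-7.6, 42.5, -3.7, -0.0, 0.0, 7.4], [-2.1, 43.1, -3.7, -0.0, 0.0, 7.4]]
[-6.12650633e-04 -2.41272891e-04 -3.10578926e+01]
```

View pics/crop.png

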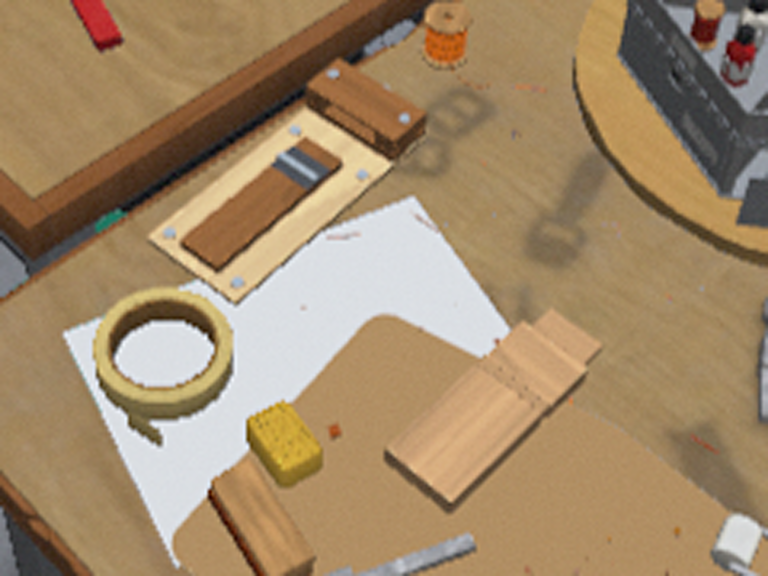

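The crop shows the tongued strip (tongue to the far right), the wooden holder with its steel ridge and grooved rail, and the wax and spool clear of the path. So the choice holds. I'll move to a viewpoint above both.

>>> play_rows --targets '[-28, -34, -4, 0, 0, 7.4, -32, -30, -4, 0, 0, 7.4, -35.5, -25.5, -4, 0, 0, 7.4, -38.5, -20.5, -4, 0, 0, 7.4, -41, -15.5, -4, 0, 0, 7.4, -42.5, -10, -4, 0, 0, 7.4, -43.5, -4.5, -4, 0, 0, 7.4, -43.7, 1, -4, 0, 0, 7.4, -43.2, 7, -4, 0, 0, 7.4, -42, 12.5, -4, 0, 0, 7.4, -40, 18, -4, 0, 0, 7.4, -37.3, 23, -4, 0, 0, 7.4, -34, 27.5, -4, 0, 0, 7.4, -30, 31.7, -4, 0, 0, 7.4, -25.7, 35.4, -4, 0, 0, 7.4, -21, 38.4, -4, 0, 0, 7.4, -15.8, 40.8, -4, 0, 0, 7.4, -10.3, 42.5, -4, 0, 0, 7.4, -5, 43.5, -4, 0, 0, 7.4, 0, 43.8, -4, 0, 0, 7.4]' --fingers 85

```text
t: 3.5
ee_pos: [0.4852, -0.2897, 0.3255]
ee_rot: [3.138, 0.156, 0.001]
force: [0.0, 0.8, 0.0]
finger_gap: 0.0852
grasp_force: 0.0
```

>>> play_rows --targets '[0, 0, 0, 0, 0, 0, 0, 0, 0, 0, 0, 0]'

```text
t: 3.75
ee_pos: [0.4847, -0.2879, 0.325]
ee_rot: [-3.136, -0.164, 0.001]
force: [0.1, -0.6, -0.5]
finger_gap: 0.0852
grasp_force: 0.0
```

```bash
cat > look.py <<'E'
from h import *
import sys
tag=sys.argv[1]
s=observe();print(s["t"],np.round(s["ee_pos"],4),np.degrees(R.from_rotvec(s["ee_rot"]).as_euler('ZYX')).round(2),np.round(s["joint_positions"],2),s["force"].round(1))
im=read_camera("wrist");cv2.imwrite(f"pics/{tag}.png",im)
for n,z in [("strip",0),("tongue_tip",.009),("channel",0),("holder",0),("groove",.018),("bed",.018),("lip",.036),("spool",0),("wax",0)]:
    for d in mark_of("wrist",n)[:2]:
        print(n,round(d["score"],2),np.round(d["position"]),np.round(ray("wrist",d["position"],z),4))
E
python3 look.py w1
```

```text
3.75 [ 0.4847 -0.2879  0.325 ] [ 5.9900e+00  2.0000e-02 -1.7995e+02] [-0.68  0.03  1.58  0.    1.53  0.79] [ 0.1 -0.6 -0.5]
strip 0.83 [177. 398.] [ 0.463  -0.4095  0.    ]
tongue_tip 0.76 [111. 408.] [ 0.5639 -0.4027  0.009 ]
channel 0.63 [162. 404.] [ 0.4879 -0.4153  0.    ]
holder 0.7 [142. 241.] [ 0.4923 -0.1621  0.    ]
holder 0.39 [112. 409.] [ 0.5626 -0.4083  0.    ]
groove 0.75 [ 82. 229.] [ 0.5764 -0.1495  0.018 ]
bed 0.73 [139. 237.] [ 0.4997 -0.1618  0.018 ]
wax 0.55 [243. 341.] [ 0.3396 -0.3359  0.    ]
wax 0.37 [174. 397.] [ 0.4683 -0.4081  0.    ]
```

View pics/w1.png

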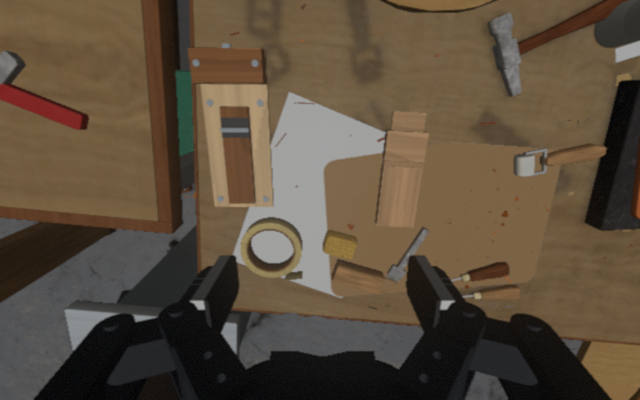

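The wrist view shows the holder at columns 190–272, rows 47–207 with its ridge near (236,128), and the strip at columns 377–427, rows 112–227 with the tongue up. I'll refine both poses by fitting box outlines to the silhouettes.

```bash
cat > fit.py <<'E'
from h import *
from scipy.optimize import minimize
import itertools
B={"strip":[((-.075,.075),(-.03,.03),(0,.018)),((.075,.102),(-.024,.024),(.006,.012))],
   "holder":[((-.104,.122),(-.047,.047),(0,.008)),((.08,.122),(-.047,.047),(0,.036)),((-.095,.05),(-.02,.02),(0,.018))]}
def render(cam,n,q,S=4):
    m=camera_model(cam);K=np.array(m["intrinsics"]);P=np.array(m["pose"]);im=np.zeros((400,640),np.uint8)
    c,s=np.cos(q[2]),np.sin(q[2])
    for b in B[n]:
        p=np.array(list(itertools.product(*b)));w=np.c_[q[0]+c*p[:,0]-s*p[:,1],q[1]+s*p[:,0]+c*p[:,1],p[:,2]]
        u=(w-P[:3,3])@P[:3,:3]@K.T;u=u[:,:2]/u[:,2:]
        cv2.fillConvexPoly(im,cv2.convexHull(np.round(u*16).astype(np.int32)),255,cv2.LINE_AA,4)
    return im/255.
def fit(cam,n,q0):
    ss=silhouettes(cam,n)
    best=None
    for d in ss[:3]:
        M=d["pixels"].astype(float)
        f=lambda v:1-np.minimum(M,render(cam,n,v*[.01,.01,.05])).sum()/np.maximum(M,render(cam,n,v*[.01,.01,.05])).sum()
        v0=np.array(q0)/[.01,.01,.05]
        r=minimize(f,v0,method="Nelder-Mead",options=dict(initial_simplex=v0+np.vstack([np.zeros(3),np.eye(3)])*1.0))
        if best is None or r.fun<best[1]: best=(r.x*[.01,.01,.05],r.fun)
    return best
if __name__=="__main__":
    for cam in ["wrist","scene"]:
        read_camera(cam)
        for n,q in [("strip",[.462,-.411,.08]),("holder",[.493,-.162,.06])]:
            b=fit(cam,n,q)
            if b: print(cam,n,b[0][:2].round(4),"yaw deg",np.degrees(b[0][2]).round(2),"1-IoU",round(b[1],3))
E
python3 fit.py
```

```text
wrist strip [ 0.4601 -0.4113] yaw deg 3.04 1-IoU 0.044
wrist holder [ 0.4938 -0.1611] yaw deg 5.69 1-IoU 0.048
scene holder [ 0.4934 -0.1611] yaw deg 5.59 1-IoU 0.069
```

>>> play_rows --targets '[-7.5, 24, 47, 0, 0, 0, -7.5, 24, 47, 0, 0, 0, -7.5, 24, 47, 0, 0, 0, -7.5, 24, 47, 0, 0, 0, -7.4, 23.8, 47, 0, 0, 3, 0, 0, 0, 0, 0, 0, 0, 0, 0, 0, 0, 0]'

```text
t: 5.42
ee_pos: [0.4607, -0.4115, 0.0914]
ee_rot: [3.14, 0.081, 0.001]
force: [1.2, -0.4, 0.2]
finger_gap: 0.0851
grasp_force: 0.0
```

```bash
python3 - <<'E'
from fit import *
s=observe();R0=R.from_rotvec(s["ee_rot"]);p=s["ee_pos"]
print(s["t"],p.round(4),R0.as_euler('ZYX',degrees=True).round(2))
cv2.imwrite("pics/w2.png",read_camera("wrist"))
b=fit("wrist","strip",[.460,-.411,.053]);print(b[0],np.degrees(b[0][2]),b[1])
q=b[0]
print("tool delta mm",R0.inv().apply(np.r_[q[:2],.0165]-p)*1000)
E
```

```text
5.425 [ 0.4607 -0.4115  0.0914] [ 2.9700e+00 -5.0000e-02  1.7997e+02]
[ 0.46151173 -0.41142187  0.05271054] 3.020091639965302 0.01335878524379397
tool delta mm [ 7.53369654e-01 -4.69240193e-02  7.48954729e+01]
```

View pics/w2.png

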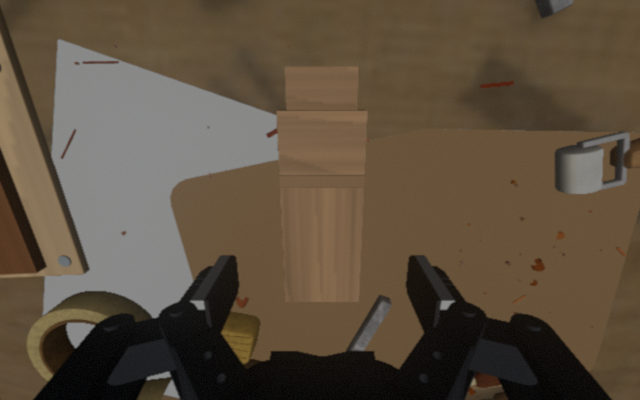

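The strip (columns 280–367, rows 66–302) lies centred between the open fingers, which hang clear of the wax. I'll descend and grip.

>>> play_rows --targets '[0.7, 0, 30, 0, 0, 0, 0, 0, 25, 0, 0, 0, 0, 0, 12, 0, 0, 0, 0, 0, 8, 0, 0, 0, 0, 0, 0, 0, 0, 0, 0, 0, 0, 0, 0, 0]'

```text
t: 6.28
ee_pos: [0.4614, -0.4119, 0.0164]
ee_rot: [3.139, 0.081, 0.002]
force: [0.1, 0.3, -1.0]
finger_gap: 0.0848
grasp_force: 0.0
```

>>> play_rows --targets '[0, 0, 0, 0, 0, 0, 0, 0, 0, 0, 0, 0, 0, 0, 0, 0, 0, 0, 0, 0, 0, 0, 0, 0, 0, 0, 0, 0, 0, 0]' --fingers 50 --newtons 35

```text
t: 6.9
ee_pos: [0.4612, -0.4118, 0.0162]
ee_rot: [3.14, 0.081, 0.001]
force: [-0.9, 0.8, 6.3]
finger_gap: 0.0588
grasp_force: 39.4
```

>>> play_rows --targets '[0, 0, -20, 0, 0, 0, 0, 0, -40, 0, 0, 0, 0, 0, -30, 0, 0, 0, 0, 0, 0, 0, 0, 0]'

```text
t: 7.4
ee_pos: [0.4624, -0.413, 0.109]
ee_rot: [3.136, 0.081, 0.006]
force: [-0.4, -0.3, -1.8]
finger_gap: 0.0592
grasp_force: 38.6
```

```bash
cat > ins.py <<'E'
from h import *
H=np.array([.4936,-.1611,0]);YAW=np.radians(5.65);OFF=np.array([0,0,16.2])
def tgt(X,e,th,off=OFF):
    """tip lower edge at holder x=X mm, z=18+e mm, tilt th -> TCP pose"""
    v=R.from_euler('y',th).apply(off-np.array([102,0,6]))+[X,0,18+e]
    return tool(H+R.from_euler('z',YAW).apply(v/1000),YAW,th)
def cur():
    s=observe();return s["ee_pos"],R.from_rotvec(s["ee_rot"]),s
def where():
    p,r,s=cur();th=-(R.from_euler('z',-YAW)*r*R.from_euler('x',-np.pi)).as_euler('ZYX')
    M=(R.from_euler('z',-YAW)*r*R.from_euler('x',-np.pi));e=M.as_euler('ZYX')
    q=R.from_euler('z',-YAW).apply((p-H)*1000)+M.apply(np.array([102,0,6])-OFF)
    print("t",round(s["t"],2),"tip X,y,e",q[0].round(2),q[1].round(2),(q[2]-18).round(2),"yawerr,th,roll deg",np.degrees(e).round(2),"F",R.from_euler('z',-YAW).apply(s["force"]).round(1),"gap",s["finger_gap"],"grip",s["grasp_force"])
E
python3 - <<'E'
from ins import *
where()
p,r,s=cur();print(p,s["force"],s["torque"])
a,b=tgt(72,45,.17);print(a,np.degrees((r.inv()*b).as_rotvec()));print(plan(p,r,a,b,7).tolist())
E
```

```text
t 7.4 tip X,y,e 46.05 -252.43 81.22 yawerr,th,roll deg [-2.7  -0.23 -0.29] F [-0.5 -0.2 -1.8] gap 0.059242747097927144 grip 38.625338673591614
[ 0.46236585 -0.41296338  0.10901057] [-0.44787851 -0.29163634 -1.78540174] [-0.0295602  -0.03610821 -0.01385939]
[ 0.46692623 -0.16373889  0.09030956] [ 0.06494909 -9.95943052 -2.72322508]
[[2.5, -35.5, 2.5, 0.0, -1.4, -0.4], [2.8, -35.5, 2.4, 0.0, -1.4, -0.4], [3.1, -35.5, 2.4, 0.0, -1.4, -0.4], [3.4, -35.5, 2.3, 0.0, -1.4, -0.4], [3.7, -35.5, 2.2, 0.0, -1.4, -0.4], [4.0, -35.4, 2.1, 0.0, -1.4, -0.4], [4.3, -35.4, 2.0, 0.0, -1.4, -0.4]]
```

>>> play_rows --targets '[2.5, -35.5, 2.5, 0, -1.4, -0.4, 2.8, -35.5, 2.4, 0, -1.4, -0.4, 3.1, -35.5, 2.4, 0, -1.4, -0.4, 3.4, -35.5, 2.3, 0, -1.4, -0.4, 3.7, -35.5, 2.2, 0, -1.4, -0.4, 4, -35.4, 2.1, 0, -1.4, -0.4, 4.3, -35.4, 2, 0, -1.5, -0.3, 0, 0, 0, 0, 0, 0, 0, 0, 0, 0, 0, 0]'

```text
t: 8.52
ee_pos: [0.4649, -0.1619, 0.0869]
ee_rot: [3.122, 0.155, -0.272]
force: [-0.4, 0.4, -1.7]
finger_gap: 0.0591
grasp_force: 38.7
```

```bash
python3 - <<'E'
from ins import *
where()
im=read_camera("wrist");cv2.imwrite("pics/w3.png",im)
sc=read_camera("scene")
a,b=tgt(72,5.5,.17)
p,r,s=cur();print(r.inv().apply(a-p)*1000,np.degrees((r.inv()*b).as_rotvec()))
# check: projected tip corners & holder rail edges in scene
def hw(v): return H+R.from_euler('z',YAW).apply(np.array(v)/1000)
x,y,w,h=240,150,120,110
big=cv2.resize(sc[y:y+h,x:x+w],None,fx=5,fy=5,interpolation=cv2.INTER_CUBIC)
for z,c in [(18,(0,255,0)),(31.5,(0,0,255)),(36,(255,0,0))]:
    q=[(tuple(int(k) for k in (proj("scene",hw([80,yy,z]))-[x,y]+.5)*5)) for yy in (-27,27)]
    for k in q: cv2.circle(big,k,2,c,-1)
cw=cv2.resize(im[0:400,100:540],None,fx=1.25,fy=1.25)
cv2.imwrite("pics/sc3.png",big)
E
```

```text
t 8.53 tip X,y,e 70.03 2.22 41.18 yawerr,th,roll deg [0.06 9.96 0.25] F [-0.4  0.4 -1.7] gap 0.05911412925833028 grip 38.703453540802
[ 7.95650817  1.43211857 35.75834892] [-0.23449131  0.17435372 -0.03002619]
```

View pics/w3.png

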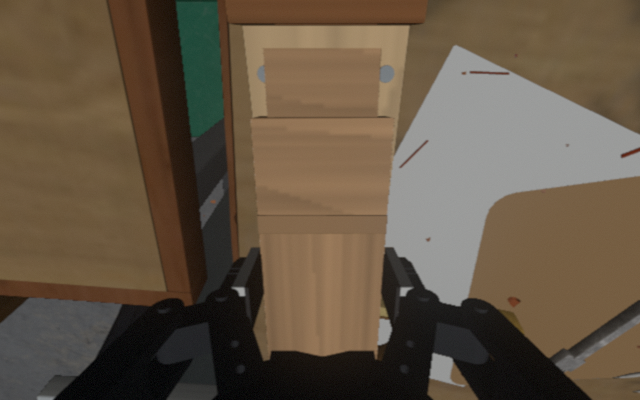

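View pics/sc3.png

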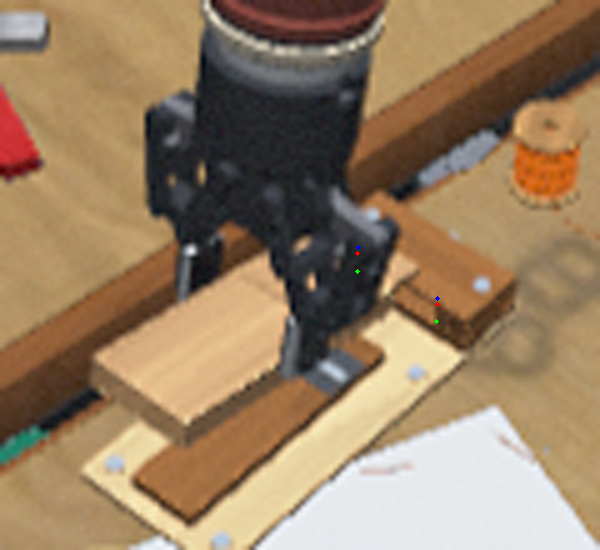

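The tongue (columns 265–380) sits slightly left of the rail's middle (column 326), matching the computed 2 mm. In the scene view the holder's ridge and groove mouth lie where the model projects them. I'll correct and lower to just in front of the groove.

>>> play_rows --targets '[3, 0.5, 14, -0.2, 0.2, 0, 3, 0.5, 12, 0, 0, 0, 2, 0.4, 9.8, 0, 0, 0, 0, 0, 0, 0, 0, 0, 0, 0, 0, 0, 0, 0]' --newtons 30

```text
t: 9.25
ee_pos: [0.4675, -0.1632, 0.0512]
ee_rot: [3.119, 0.154, -0.264]
force: [-0.7, -0.7, -1.7]
finger_gap: 0.059
grasp_force: 38.7
```

```bash
python3 - <<'E'
from ins import *
where()
p,r,s=cur()
for X,e in [(72,5.5),(81,5),(86,4)]:
    a,b=tgt(X,e,.17);print(X,r.inv().apply(a-p)*1000,np.degrees((r.inv()*b).as_rotvec()))
# ridge from first wrist picture
C=np.linalg.inv(np.block([[r.as_matrix(),p[:,None]],[np.zeros((1,3)),np.ones((1,1))]]))@np.array(camera_model("wrist")["pose"])
T=np.eye(4);T[:3,:3]=R.from_rotvec([-3.136,-.164,.001]).as_matrix();T[:3,3]=[.4847,-.2879,.325];P=T@C;K=np.array(camera_model("wrist")["intrinsics"])
im=cv2.imread("pics/w1.png").astype(int)
col=im[110:146,228:244].mean((1,2)).round();print(col)
for row in [118,128,138]:
    d=P[:3,:3]@np.linalg.solve(K,[236,row,1.]);w=P[:3,3]+d*(.023-P[2,3])/d[2];print(row,R.from_euler('z',-YAW).apply(w-H)*1000)
E
```

```text
t 9.25 tip X,y,e 72.64 0.53 5.98 yawerr,th,roll deg [0.02 9.69 0.02] F [-0.8 -0.6 -1.7] gap 0.0590476108831547 grip 38.663392066955566
72 [-0.54042161  0.50053537  0.50069174] [-0.0187268  -0.0464616   0.01663566]
81 [ 8.4152643   0.50280009 -0.52189549] [-0.0187268  -0.0464616   0.01663566]
86 [13.51225533  0.50432633 -0.37808948] [-0.0187268  -0.0464616   0.01663566]
[ 73.  74.  74.  74.  74.  74.  73.  70.  63.  62.  62.  62.  62.  63.
  62.  61.  62.  77. 110. 126. 129. 123.  96.  67.  61.  62.  62.  67.
  74.  75.  75.  75.  75.  75.  76.  76.]
118 [34.80143855 -3.00024066 23.        ]
128 [21.04840737 -1.79617154 23.        ]
138 [ 7.00402374 -0.56659469 23.        ]
```

The ridge seen in the first picture (bright line at row 130) suggests the stop is near tip X ≈ 92 mm. That is only a guide, so I'll feel for it. Entering the groove now.

>>> play_rows --targets '[3.5, 0.3, -0.3, 0, 0, 0, 3, 0.2, -0.2, 0, 0, 0, 2.5, 0, 0, 0, 0, 0, 2.5, 0, 0, 0, 0, 0, 0, 0, 0, 0, 0, 0]' --newtons 24

```text
t: 9.88
ee_pos: [0.4789, -0.1624, 0.0497]
ee_rot: [3.119, 0.155, -0.265]
force: [-0.2, -0.2, -1.8]
finger_gap: 0.0594
grasp_force: 38.7
```

```bash
python3 -c "
from ins import *
where()"
```

```text
t 9.88 tip X,y,e 84.09 0.21 4.45 yawerr,th,roll deg [0.03 9.7  0.03] F [-0.2 -0.1 -1.8] gap 0.05935013221716582 grip 38.667163252830505
```

>>> play_rows --targets '[1, 0, 0, 0, 0, 0, 1, 0, 0, 0, 0, 0, 1, 0, 0, 0, 0, 0, 1, 0, 0, 0, 0, 0, 0, 0, 0, 0, 0, 0]' --fingers 50 --newtons 22

```text
t: 10.5
ee_pos: [0.4827, -0.1621, 0.049]
ee_rot: [3.119, 0.154, -0.265]
force: [0.7, -0.4, -1.1]
finger_gap: 0.059
grasp_force: 38.7
```

>>> play_rows --targets '[1, 0, 0, 0, 0, 0, 1, 0, 0, 0, 0, 0]'

```text
t: 10.75
ee_pos: [0.4847, -0.1618, 0.0487]
ee_rot: [3.119, 0.154, -0.265]
force: [0.8, 0.5, -1.8]
finger_gap: 0.0591
grasp_force: 38.7
```

>>> play_rows --targets '[0.8, 0, 0, 0, 0, 0]'

```text
t: 10.88
ee_pos: [0.4855, -0.1618, 0.0486]
ee_rot: [3.119, 0.154, -0.265]
force: [0.4, 0.8, -1.5]
finger_gap: 0.0591
grasp_force: 38.7
```

>>> play_rows --targets '[0.8, 0, 0, 0, 0, 0]'

```text
t: 11.0
ee_pos: [0.4863, -0.1617, 0.0484]
ee_rot: [3.119, 0.154, -0.265]
force: [-1.0, -0.4, -1.5]
finger_gap: 0.059
grasp_force: 38.7
```

>>> play_rows --targets '[0.7, 0, 0, 0, 0, 0]'

```text
t: 11.12
ee_pos: [0.4869, -0.1616, 0.0483]
ee_rot: [3.119, 0.154, -0.265]
force: [-0.7, -0.8, -1.7]
finger_gap: 0.0592
grasp_force: 38.7
```

>>> play_rows --targets '[0.7, 0, 0, 0, 0, 0]'

```text
t: 11.25
ee_pos: [0.4876, -0.1616, 0.0482]
ee_rot: [3.119, 0.154, -0.265]
force: [-1.3, 0.2, -1.0]
finger_gap: 0.0592
grasp_force: 38.7
```

>>> play_rows --targets '[0.7, 0, 0, 0, 0, 0]'

```text
t: 11.38
ee_pos: [0.4876, -0.1615, 0.048]
ee_rot: [3.119, 0.154, -0.267]
force: [-4.1, 0.0, -1.4]
finger_gap: 0.059
grasp_force: 38.8
```

>>> play_rows --targets '[0.7, 0, 0, 0, 0, 0]'

```text
t: 11.5
ee_pos: [0.4876, -0.1615, 0.0477]
ee_rot: [3.119, 0.154, -0.27]
force: [-7.1, -1.3, 0.8]
finger_gap: 0.0587
grasp_force: 38.8
```

The stop is felt: the tool halts at x = 0.4876 with 4–7 N, which agrees with the ridge seen in the picture. Now I'll work out the lowering rotation about the tongue's upper edge.

```bash
python3 - <<'E'
from ins import *
where()
def up(th,e):  # TCP pose with upper front edge on the stop at fixed X, lower edge height e
    Xl=93-6*np.sin(th)+1.0
    return tgt(Xl,e,th)
N=10;th=np.linspace(.17,0,N+1);e=np.linspace(2.7,6,N+1)
for i in range(N):
    a,b=up(th[i],e[i]);c,d=up(th[i+1],e[i+1])
    print(np.round(b.inv().apply(c-a)*1000,2),np.degrees((b.inv()*d).as_rotvec()).round(2), "under@ch",round(12+e[i+1]+75*th[i+1],1))
E
```

```text
t 11.5 tip X,y,e 92.76 0.24 2.12 yawerr,th,roll deg [0.02 9.88 0.05] F [-7.1 -0.6  0.8] gap 0.058678277096030546 grip 38.83754074573517
[-0.12  0.    1.39] [0.   0.97 0.  ] under@ch 26.5
[-0.11  0.    1.39] [-0.    0.97  0.  ] under@ch 25.6
[-0.1  -0.    1.39] [-0.    0.97 -0.  ] under@ch 24.6
[-0.1 -0.   1.4] [0.   0.97 0.  ] under@ch 23.7
[-0.09  0.    1.4 ] [0.   0.97 0.  ] under@ch 22.7
[-0.09  0.    1.4 ] [0.   0.97 0.  ] under@ch 21.8
[-0.08 -0.    1.4 ] [-0.    0.97  0.  ] under@ch 20.8
[-0.07  0.    1.4 ] [ 0.    0.97 -0.  ] under@ch 19.9
[-0.07  0.    1.4 ] [0.   0.97 0.  ] under@ch 18.9
[-0.06 -0.    1.4 ] [-0.    0.97  0.  ] under@ch 18.0
```

>>> play_rows --targets '[-0.1, 0, 1.3, 0, 0.97, 0, -0.1, 0, 1.3, 0, 0.97, 0, -0.1, 0, 1.3, 0, 0.97, 0]'

```text
t: 11.88
ee_pos: [0.4868, -0.1616, 0.0436]
ee_rot: [3.127, 0.155, -0.189]
force: [-4.4, -1.0, -2.2]
finger_gap: 0.0591
grasp_force: 38.7
```

```bash
python3 -c "
from ins import *
where()"
```

```text
t 11.88 tip X,y,e 93.18 0.23 3.2 yawerr,th,roll deg [0.01 6.92 0.05] F [-4.5 -0.6 -2.2] gap 0.05908816422827776 grip 38.67924213409424
```

>>> play_rows --targets '[0, 0, 1.3, 0, 0.97, 0, 0, 0, 1.3, 0, 0.97, 0, 0, 0, 1.3, 0, 0.97, 0]'

```text
t: 12.25
ee_pos: [0.4861, -0.1616, 0.0394]
ee_rot: [3.133, 0.155, -0.11]
force: [-6.3, -2.7, -3.0]
finger_gap: 0.0589
grasp_force: 38.5
```

```bash
python3 -c "
from ins import *
where()"
```

```text
t 12.25 tip X,y,e 93.55 0.3 4.11 yawerr,th,roll deg [0.01 4.03 0.06] F [-6.5 -2.  -3. ] gap 0.05892157346151925 grip 38.518611788749695
```

>>> play_rows --targets '[-0.1, 0, 1.3, 0, 0.97, 0, -0.1, 0, 1.3, 0, 0.97, 0, 0, 0, 1.2, 0, 0.97, 0]'

```text
t: 12.62
ee_pos: [0.4855, -0.1614, 0.0357]
ee_rot: [-3.137, -0.155, 0.031]
force: [-6.9, -0.4, -0.6]
finger_gap: 0.0593
grasp_force: 38.8
```

```bash
python3 -c "
from ins import *
where()"
```

```text
t 12.62 tip X,y,e 93.73 0.6 5.43 yawerr,th,roll deg [0.03 1.14 0.09] F [-7.   0.2 -0.6] gap 0.05932731087749515 grip 38.80965828895569
```

>>> play_rows --targets '[-0.1, 0, 0.8, 0, 0.6, 0, 0, 0, 0.5, 0, 0.5, 0, 0, 0, 0, 0, 0, 0]'

```text
t: 13.0
ee_pos: [0.4854, -0.1613, 0.0344]
ee_rot: [-3.136, -0.155, 0.002]
force: [-7.2, -0.8, -2.0]
finger_gap: 0.0595
grasp_force: 38.8
```

```bash
python3 -c "
from ins import *
where()"
```

```text
t 13.0 tip X,y,e 93.79 0.64 6.15 yawerr,th,roll deg [0.02 0.06 0.1 ] F [-7.2 -0.1 -2. ] gap 0.059467746694241555 grip 38.77521872520447
```

>>> play_rows --targets '[0, 0, 0.4, 0, 0, 0, 0, 0, 0, 0, 0, 0]'

```text
t: 13.25
ee_pos: [0.4854, -0.1613, 0.0342]
ee_rot: [-3.136, -0.156, 0.002]
force: [-7.8, -1.2, 1.0]
finger_gap: 0.0589
grasp_force: 39.0
```

The bed is felt (vertical force changed by 3 N). I'll relax the push, release, and rise.

>>> play_rows --targets '[-0.9, 0, -0.2, 0, 0, 0, 0, 0, 0, 0, 0, 0]'

```text
t: 13.5
ee_pos: [0.4854, -0.1613, 0.0345]
ee_rot: [-3.136, -0.155, -0.001]
force: [-5.0, 0.2, -1.3]
finger_gap: 0.0591
grasp_force: 38.6
```

>>> play_rows --targets '[0, 0, 0, 0, 0, 0, 0, 0, 0, 0, 0, 0, 0, 0, 0, 0, 0, 0, 0, 0, 0, 0, 0, 0]' --fingers 76

```text
t: 14.0
ee_pos: [0.4867, -0.1618, 0.0353]
ee_rot: [-3.138, -0.155, -0.005]
force: [0.3, -0.1, -0.9]
finger_gap: 0.0761
grasp_force: 0.0
```

>>> play_rows --targets '[0, 0, -6, 0, 0, 0, 0, 0, -14, 0, 0, 0, 0, 0, -30, 0, 0, 0, 0, 0, -40, 0, 0, 0, 0, 0, -40, 0, 0, 0, 0, 0, 0, 0, 0, 0, 0, 0, 0, 0, 0, 0]'

```text
t: 14.88
ee_pos: [0.4859, -0.1618, 0.1654]
ee_rot: [-3.138, -0.155, -0.005]
force: [-0.2, 0.2, 0.4]
finger_gap: 0.0761
grasp_force: 0.0
```

```bash
python3 - <<'E'
from fit import *
s=observe();print(s["t"],s["ee_pos"],s["force"])
im=read_camera("wrist");cv2.imwrite("pics/w4.png",im)
b=fit("wrist","strip",[.48,-.163,.098]);print(b)
sc=read_camera("scene");x,y,w,h=240,150,120,110
cv2.imwrite("pics/sc4.png",cv2.resize(sc[y:y+h,x:x+w],None,fx=5,fy=5,interpolation=cv2.INTER_CUBIC))
E
```

```text
14.875 [ 0.48591962 -0.16175491  0.16539589] [-0.15726528  0.17540143  0.44678527]
(array([ 0.47296825, -0.16176258,  0.09721694]), np.float64(0.06451729883101909))
```

View pics/w4.png

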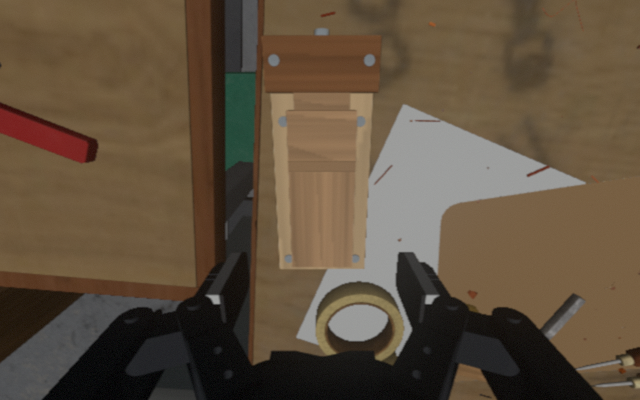

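View pics/sc4.png

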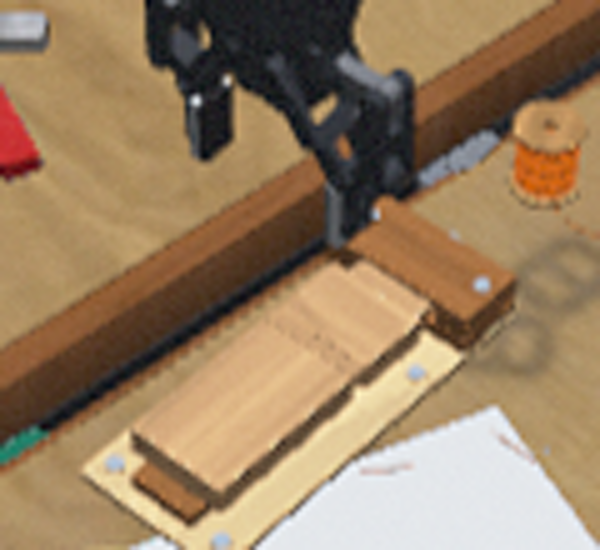

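The wrist view shows the strip lying square on the bed with its tongue under the rail (block columns 287–360, rows 110–268). The scene view shows it level with the rail top. One numeric check before handing in.

```bash
python3 - <<'E'
import fit as F; from ins import *
from scipy.optimize import minimize
# seated: raise the strip model by a free height; only the block part is judged
import copy
for cam in ["wrist","scene"]:
    read_camera(cam);M=max(silhouettes(cam,"strip"),key=lambda d:d["score"])["pixels"].astype(float)
    for z in [.014,.018,.021,.024]:
        F.B["strip"]=[((-.075,.075),(-.03,.03),(z,z+.018)),((.075,.088),(-.024,.024),(z+.006,z+.012))]
        f=lambda v:1-np.minimum(M,F.render(cam,"strip",v*[.01,.01,.05])).sum()/np.maximum(M,F.render(cam,"strip",v*[.01,.01,.05])).sum()
        v0=np.array([.486,-.162,.0986])/[.01,.01,.05]
        r=minimize(f,v0,method="Nelder-Mead",options=dict(initial_simplex=v0+np.vstack([np.zeros(3),np.eye(3)])*.5))
        q=r.x*[.01,.01,.05];print(cam,z,"holder xy mm",R.from_euler('z',-YAW).apply(np.r_[q[:2],0]-H)[:2]*1000,"yawerr",np.degrees(q[2]-YAW).round(2),"1-IoU",round(r.fun,4))
E
```

```text
wrist 0.014 holder xy mm [-7.98108027  0.52320168] yawerr 0.16 1-IoU 0.0233
wrist 0.018 holder xy mm [-7.92340632  0.59491073] yawerr 0.28 1-IoU 0.0233
wrist 0.021 holder xy mm [-7.75010138  0.58888723] yawerr 0.3 1-IoU 0.0411
wrist 0.024 holder xy mm [-7.94990133  0.37557668] yawerr 0.36 1-IoU 0.0602
scene 0.014 holder xy mm [-6.62211697  0.97091594] yawerr 1.0 1-IoU 0.0745
scene 0.018 holder xy mm [-9.11482517 -0.97130822] yawerr 1.96 1-IoU 0.0797
scene 0.021 holder xy mm [-11.237492    -3.85278805] yawerr 2.31 1-IoU 0.0839
scene 0.024 holder xy mm [-13.01638689  -5.81288917] yawerr 2.54 1-IoU 0.0892
```

The fit puts the strip's origin at holder x = -7.9 mm, at bed height and straight. That is what a tongue on the stop and a seated ridge should give. Handing in.

```bash
python3 -c "
from plant import *
print(hand_in())"
```

```text
the job is handed in; nothing more can be done
None
```

The strip is in the holder with its tongue against the felt stop and the ridge in its channel. It lies level and flush on the bed, and I handed the job in at about 15 s; the highest force I read was about 8 N, and the spool and wax were not touched.

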